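# Free the silver ring from its ratchet clamp

### The arm

A 7-joint arm with a two-finger parallel gripper is mounted at the origin on the work surface. World frame = base frame: x ahead of the robot, y to its left, z up, the work surface at z = 0. Lengths are in m, angles in rad, forces in N, time in s.
With the tool pointing down it reaches from about 0.4 to 0.85 m from the base axis. Payload 4.5 kg.
Tool frame: the origin (TCP) lies midway between the tips of the shut fingers; the grasp point (between the pads) lies 19 mm behind it (r.hold_point_z is the distance from the TCP to the grasp point, in m); z points along the fingers, y is the direction in which the jaws open and shut (so a half turn about z gives the same grasp; the last joint's range is limited). The gripper opens to 88 mm and grips with 3 to 60 N. Pads are 18 mm wide; open, the fingers measure 123 mm over their backs; the gripper's body (75 mm by 187 mm) begins 45 mm behind the grasp point.
Start: joints at [-1.283, 0.689, -0.195, 1.565, 0.157, 0.902, -0.215], TCP at [0.157, 0.605, 0.214] pointing down, gripper open.
Joint ranges: [-3.01, 3.01], [-0.46, 2.08], [-1.47, 1.51], [0.13, 2.56], [-1, 4.14], [0.04, 2.09], [-2.66, 2.66]. Speed limits (rad/s): [2.57, 2.57, 3.14, 3.14, 3.14, 3.14, 3.14].

### API

Orientations are given as a unit quaternion [x, y, z, w].
In Python, from plant import r gives the robot as it stands. The module is installed in compiled form; this text tells all that it offers.
- The arm moves only by the tool move_arm, never from a script. Its arguments are lists of equal length, an entry for each row: "turn": the turn, a rotation vector about the tool's x, y, z in units of 2 pi rad (1.0 is 2 pi rad), a list of three; "dp": the shift along the tool's x, y, z in units of 2.5 cm (1.0 is 2.5 cm), a list of three; "jaw": the closure, from -1 (fully open) to 1 (shut), so that 0 is half open. In form: {"turn": [[wx, wy, wz], ...], "dp": [[x, y, z], ...], "jaw": [jaw, ...]}. A call has 1 to 10 rows; each row shifts and turns the commanded pose from where the row before left it, along the tool's axes as they then stand; what a row does not reach is not made up. A row lasts 1/12 s, in which the tool goes at most 41.7 mm and 7.16 degrees, less where a joint would pass 70% of its speed; a pose out of reach is approached as far as the arm can. A call with a number of a shift or a turn outside -1 to 1 is refused whole. A call with a gripper value outside its range is refused whole. The fingers move at their own pace and stop on an object; "newtons" is the grip in N (left out, the last holds). Time passes only in rows, so rows that do not move let the fingers close. It gives the time, the measured TCP pose, the force and the opening at its end, in the units of the state.
- r.get_state(): the state, without advancing time (a new reading comes with each control period).
- r.snapshot(name): name is "scene" or "top" or "wrist"; returns a dict with "frame" (480x640x3 uint8, blue, green, red), "mtx" (3x3 intrinsics, pixels), "origin" and "orientation" of the camera in the world; the wrist camera has in their place "tool_from_camera" (4x4, takes a point from camera to tool coordinates, whose origin is the TCP and whose axes are the flange's). Camera axes: x right, y up, looking along -z (the intrinsics and any distortion apply to the point x, -y, -z); pixel columns grow to the right and rows downward; lengths in m; the calibration is good to about 2 mm. A picture is of the moment at which its call begins: read the wrist's pose just before it. There is no depth.
- r.finish_job(): hands the job in, once; it reports no verdict.
The state is a dict: "clock": time; "q": joint angles; "qd": joint speeds; "joint_torque": joint torques, N m; "tool_pos": TCP position; "eef_rot": TCP orientation; "contact_force": force on the tool from outside, world axes, zero at the start; "moment": the same for the moment, N m; "opening": opening from 0.0 (shut) to 1.0 (fully open).
Only numpy, scipy, OpenCV 4.12 (cv2) and the standard library are available. Lean on these libraries where they do the work, as an engineer would, in place of code of your own. Each camera call takes 0.05 s, during which the arm holds its last target.

### The job

Two ratchet clamps stand on the silversmith's bench: open the one that holds down the round silver ring. Lift its sprung pawl off the ratchet wheel by the upright tab and keep it up until the clamp's arm has swung all the way back, then let the pawl drop back onto the wheel. Leave the ring standing on its block, and leave the other clamp, which holds the square ingot, shut.

Things in the scene. Friction and masses are not known exactly. Their poses are not given: they have to be found in the camera images.
- pawl_tab (a point): Centre of the upright steel tab on the ring clamp's pawl: 38 mm tall, 18 long (own x), 10 thick (own y; pinch across y), centre 121 mm above table; free beside it to 20 mm below centre. x: level, from pawl hinge to ring; z up. Hinge along y, 73 mm back and 31 below: lifting 12 mm takes it 6 mm to -x. 5 mm clears the teeth, 12 to 15 is ample, stop at 28. Needs 4 to 8 N; springs back down.
- clamp_arm (a joint): Angle (rad) of ratchet wheel and arm of the clamp that holds the ring: 0 clamped (arm level, its rubber foot on the ring), 1.0 fully back (arm raised, at its stop). Its spring swings it back in about 2 s while the pawl is up; if the pawl drops early it catches the next tooth (0.35 rad apart) and the arm stops there until the pawl is lifted again.
- other_arm (a joint): Same angle of the other, identical clamp, which holds a square silver ingot 56 x 56 x 24 mm: 0 clamped, and it must stay so.
- ring_centre (a point): Centre of the silver ring, 60 mm across, 24 mm tall, bore 50 mm, standing on its end face (z up) on a 66 mm square block under the foot of the clamp arm; 112 mm from the tab along the tab's x, 93 mm below it.
There are look-alikes about, which are no part of the job. What is shaped like the part that bears pawl_tab but purple is not meant. What is shaped like the part that bears ring_centre but green is not meant.

How it is judged:
On the way, in this order (a step that is already met when the one before it is completed fails the run):
1. the pawl of the ring's clamp is lifted off the wheel (distance of pawl_tab from where it was at the start of the episode above 0.004 m), for 0.05 s.
2. the arm has swung all the way back off the ring (value of joint clamp_arm above 0.85 rad), for 0.1 s.
At the end, for the whole second after the job is handed in: The arm of the ring's clamp is back at its stop (beyond 0.85 rad), its pawl is down on the wheel again (tab within 4 mm of where it began), the ring still stands upright on its block (within 15 mm and 10 degrees of where it began), and the other clamp is still shut (below 0.1 rad) (value of joint clamp_arm above 0.85 rad and distance of pawl_tab from where it was at the start of the episode below 0.004 m and value of joint other_arm below 0.1 rad and distance of ring_centre from where it was at the start of the episode below 0.015 m and angle between ring_centre's own z axis and vertical below 0.17 rad); the robot touches nothing.
It fails at once if the other clamp, which holds the ingot, comes open (value of joint other_arm above 0.2 rad).
It also fails if it takes over 29 s, if anything falls off the work surface, if the arm or the gripper's body presses on something with over 40 N, if the wrist force passes 120 N, or if a joint passes its speed limit or range.

## Working session

There is one attempt and no reset: what is moved stays moved. The work goes in short steps, Python scripts to look and compute and a tool call to move; the robot and the scene stay as the last step left them, time stands still between calls to the robot, and variables do not carry over. Pictures are saved under pics/ and viewed, and the job is handed in when it is done.

Besides the shell and the picture viewer there is one more tool, called by a JSON object that holds its "method" and its "body". move_arm: Moves the arm, as the interface text tells. Shifts and turns lie within -1 to 1; 1 stands for 2.5 cm of shift or 2 pi rad of turn. Its arguments: {"type":"object","properties":{"turn":{"type":"array","items":{"type":"array","items":{"type":"number","minimum":-1,"maximum":1}}},"dp":{"type":"array","items":{"type":"array","items":{"type":"number","minimum":-1,"maximum":1}}},"jaw":{"type":"array","items":{"type":"number"}},"newtons":{"type":"number"}},"required":["turn","dp","jaw"]}

```bash
mkdir -p pics; python3 - <<'E'
from plant import r
import cv2,numpy as np,pickle
s=r.get_state();print({k:np.round(v,4) for k,v in s.items()})
d={}
for n in ["scene","top"]:
    p=r.snapshot(n);d[n]=p;cv2.imwrite(f"pics/{n}0.png",p["frame"]);print(n,p["mtx"],p["origin"],p["orientation"],p.keys())
pickle.dump(d,open("d0.pkl","wb"))
E
```

```text
{'clock': np.float64(0.0), 'q': array([-1.2832,  0.69  , -0.1945,  1.5664,  0.1573,  0.9025, -0.2151]), 'qd': array([ 0.0009,  0.0009,  0.0006, -0.0013, -0.001 ,  0.0031,  0.0022]), 'joint_torque': array([-2.00000e-04, -5.27548e+01, -1.26690e+00, -1.53427e+01,
       -5.26000e-02,  6.60000e-03,  2.00000e-04]), 'tool_pos': array([0.1568, 0.6043, 0.2135]), 'eef_rot': array([ 1.265e-01,  9.920e-01, -9.000e-04, -0.000e+00]), 'contact_force': array([-0.0095,  0.4275, -0.4349]), 'moment': array([0.0235, 0.0695, 0.0082]), 'opening': np.float64(0.9984)}
scene [[526.4098099    0.         327.88542742]
 [  0.         526.4098099  237.09094052]
 [  0.           0.           1.        ]] [ 0.91088299 -0.43228237  0.89833956] [0.29540858 0.11914002 0.3497419  0.8810335 ] dict_keys(['frame', 'mtx', 'origin', 'orientation'])
top [[546.58880962   0.         323.05424868]
 [  0.         546.58880962 241.73614091]
 [  0.           0.           1.        ]] [ 0.43336408 -0.00293196  1.06240079] [-0.01280484  0.00966614  0.71761279 -0.69625748] dict_keys(['frame', 'mtx', 'origin', 'orientation'])
```

View pics/scene0.png

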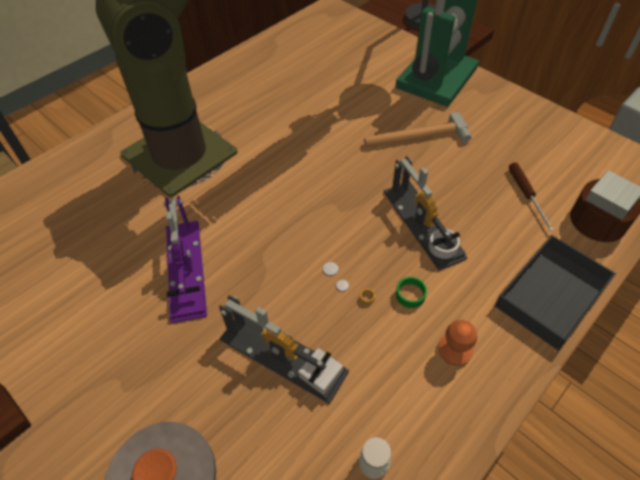

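View pics/top0.png

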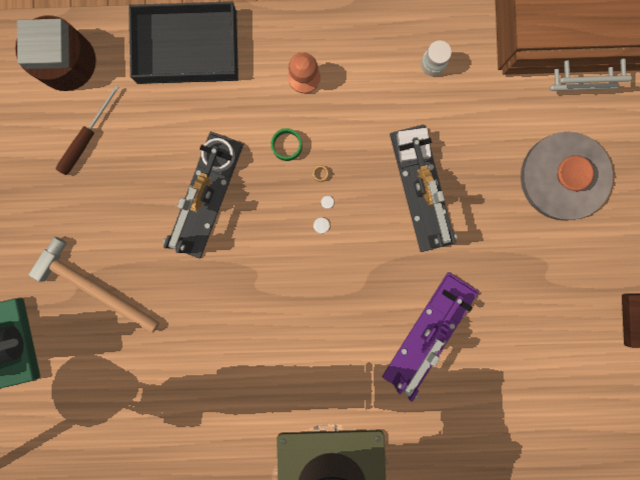

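Candidates: the ring clamp with a light ring under its foot is at top (205,195) and scene (428,215). The ingot clamp is at top (423,190) and scene (285,345). The purple look-alike is at top (430,335), and a loose green ring is at top (287,145). I choose the first and check it in a close crop.

```bash
python3 - <<'E'
import cv2,pickle,numpy as np
d=pickle.load(open("d0.pkl","rb"))
a=cv2.resize(d["top"]["frame"][125:265,150:260],None,fx=4,fy=4,interpolation=cv2.INTER_CUBIC)
b=cv2.resize(d["scene"]["frame"][150:275,375:475],None,fx=4,fy=4,interpolation=cv2.INTER_CUBIC)
cv2.imwrite("pics/ct.png",a);cv2.imwrite("pics/cs.png",b)
E
```

```text
(no output)
```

View pics/ct.png

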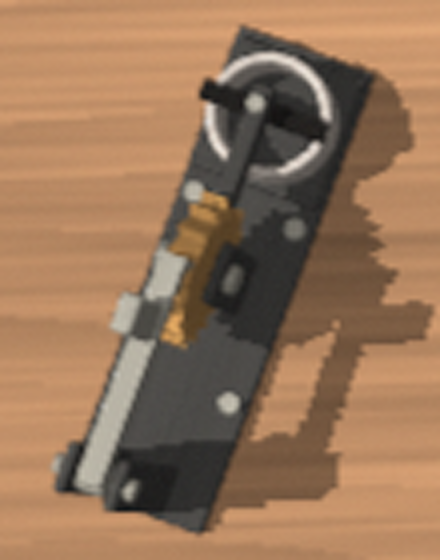

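View pics/cs.png

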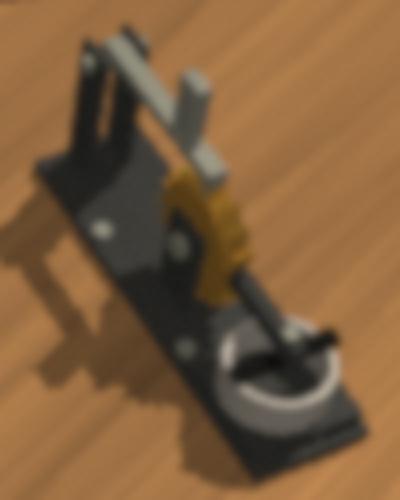

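```bash
cat > h.py <<'E'
import numpy as np
from scipy.spatial.transform import Rotation as R
def ray(p,uv,o=None,Rm=None):
    K=p["mtx"];d=np.linalg.inv(K)@[uv[0],uv[1],1.];d=d*[1,-1,-1]
    if Rm is None: o=np.array(p["origin"]);Rm=R.from_quat(p["orientation"]).as_matrix()
    d=Rm@d;return o,d/np.linalg.norm(d)
def atz(p,uv,z,**k):
    o,d=ray(p,uv,**k);return o+d*(z-o[2])/d[2]
def tri(rs):
    A=0;b=0
    for o,d in rs:
        M=np.eye(3)-np.outer(d,d);A=A+M;b=b+M@o
    x=np.linalg.solve(A,b);return x,[np.linalg.norm((np.eye(3)-np.outer(d,d))@(x-o)) for o,d in rs]
E
python3 - <<'E'
from h import *
import pickle
d=pickle.load(open("d0.pkl","rb"));T=d["top"];S=d["scene"]
t=lambda u,v:(150+u/4,125+v/4); s=lambda u,v:(375+u/4,150+v/4)
print("tabtop",atz(T,t(127,314),.14),atz(S,s(196,80),.14),tri([ray(T,t(127,314)),ray(S,s(196,80))]))
rc=atz(T,t(268,115),.040);print("ring",rc,atz(S,s(281,362),.04))
a=atz(T,t(372,75),.01);b=atz(T,t(205,530),.01);print("edge",a,b,np.degrees(np.arctan2(*(a-b)[1::-1])))
a=atz(T,t(170,260),.1);b=atz(T,t(92,480),.09);print("bar",a,b,np.degrees(np.arctan2(*(a-b)[1::-1])))
for z in [0.0,.05,.1]: print(atz(T,t(240,28),z))
E
```

```text
tabtop [0.53478449 0.23807906 0.14      ] [0.53903136 0.23754088 0.14      ] (array([0.5361937 , 0.24015271, 0.13572849]), [np.float64(0.0012976966748628417), np.float64(0.0012976966748626364)])
ring [0.63765469 0.19572263 0.04      ] [0.64221145 0.19565973 0.04      ]
edge [0.66157342 0.15065058 0.01      ] [0.44361963 0.23673106 0.01      ] -21.551457979698352
bar [0.56254176 0.22897287 0.1       ] [0.46661965 0.26837438 0.09      ] -22.33117633935238
[0.68891468 0.21618846 0.        ]
[0.67688765 0.20587595 0.05      ]
[0.66486061 0.19556343 0.1       ]
```

```bash
python3 - <<'E'
from h import *
import pickle,cv2
from plant import r
d=pickle.load(open("d0.pkl","rb"));T=d["top"];S=d["scene"]
for uv in [(398,88),(445,103),(478,65),(430,0),(360,100)]: print(uv,atz(S,uv,.0),atz(S,uv,.2))
for uv in [(38,375),(25,300),(0,390)]: print(uv,atz(T,uv,.01))
w=r.snapshot("wrist");cv2.imwrite("pics/w0.png",w["frame"]);print(w["mtx"],w["tool_from_camera"])
E
```

```text
(398, 88) [ 2.30710933e-01  5.61650583e-01 -1.11022302e-16] [0.38213966 0.34036834 0.2       ]
(445, 103) [0.36143652 0.59707261 0.        ] [0.48376141 0.36790426 0.2       ]
(478, 65) [0.33097259 0.79852498 0.        ] [0.46007976 0.52450669 0.2       ]
(430, 0) [0.01995352 0.98935232 0.        ] [0.21830379 0.67284957 0.2       ]
(360, 100) [ 1.88894447e-01  4.52483636e-01 -1.11022302e-16] [0.3496329  0.25550556 0.2       ]
(38, 375) [0.22801894 0.55499115 0.01      ]
(25, 300) [0.37209527 0.57812749 0.01      ]
(0, 390) [0.20161488 0.6283218  0.01      ]
[[415.38308827   0.         325.46912876]
 [  0.         415.38308827 241.82889099]
 [  0.           0.           1.        ]] [[-2.52494933e-04  9.47077802e-01  3.21004008e-01  8.46373900e-02]
 [ 9.99998708e-01  7.48652521e-04 -1.42221768e-03  1.13561716e-03]
 [-1.58727126e-03  3.21003234e-01 -9.47076768e-01 -1.69327670e-01]
 [ 0.00000000e+00  0.00000000e+00  0.00000000e+00  1.00000000e+00]]
```

View pics/w0.png

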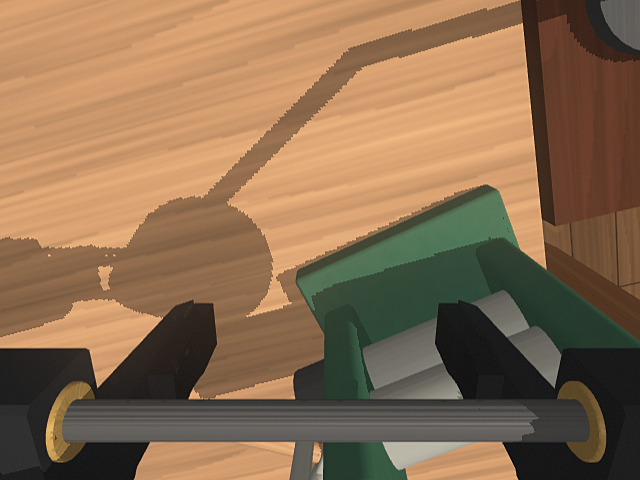

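The wrist view shows the green rolling mill at the lower right, (420,330). I'll retreat up and to world -y first, away from it.

{"method": "move_arm", "body": {"turn": [[0, 0, 0], [0, 0, 0], [0, 0, 0], [0, 0, 0], [0, 0, 0], [0, 0, 0], [0, 0, 0], [0, 0, 0], [0, 0, 0], [0, 0, 0]], "dp": [[0, -0.6, -0.7], [0, -1, -0.7], [0, -1, -0.7], [0, -1, -0.7], [0, -1, -0.7], [0, -1, -0.7], [-1, -0.6, 0], [-1, -0.6, 0], [-1, -0.6, 0], [-1, -0.6, 0]], "jaw": [0, 0, 0, 0, 0, 0, 0, 0, 0, 0], "newtons": 30}}

```text
clock: 0.98
tool_pos: [0.204, 0.385, 0.3194]
eef_rot: [0.126, 0.992, 0.0, 0.0]
contact_force: [0.9, 0.6, 0.4]
opening: 0.5
```

{"method": "move_arm", "body": {"turn": [[0, 0, 0], [0, 0, 0], [0, 0, 0], [0, 0, 0], [0, 0, 0], [0, 0, 0], [0, 0, 0], [0, 0, 0], [0, 0, 0.0103], [0, 0, 0.0103]], "dp": [[-1, -0.16, 0], [-1, -0.16, 0], [-1, -0.16, 0], [-1, -0.16, 0], [-1, -0.16, 0], [-1, -0.16, 0], [-1, -0.16, 0], [-1, -0.16, 0], [-1, -0.16, 0], [-1, -0.16, 0]], "jaw": [0, 0, 0, 0, 0, 0, 0, 0, 0, 0]}}

```text
clock: 1.82
tool_pos: [0.4357, 0.2827, 0.3191]
eef_rot: [0.192, 0.981, -0.0, -0.0]
contact_force: [0.4, 1.4, 0.2]
opening: 0.496
```

{"method": "move_arm", "body": {"turn": [[0, 0, 0], [0, 0, 0], [0, 0, 0], [0, 0, 0]], "dp": [[-0.5, -0.1, 0], [0, 0, 0.6], [0, 0, 0], [0, 0, 0]], "jaw": [0, 0, 0, 0]}}

```text
clock: 2.15
tool_pos: [0.4441, 0.2764, 0.3038]
eef_rot: [0.189, 0.982, -0.001, -0.001]
contact_force: [-0.1, 0.3, -0.2]
opening: 0.5
```

```bash
python3 - <<'E'
from h import *
import pickle,cv2
from plant import r
s=r.get_state();w=r.snapshot("wrist");cv2.imwrite("pics/w1.png",w["frame"]);pickle.dump((s,w),open("w1.pkl","wb"))
print(s["tool_pos"],s["eef_rot"],s["opening"],s["clock"])
E
```

```text
[0.44408484 0.27637195 0.30377722] [ 1.89409833e-01  9.81897243e-01 -6.59567613e-04 -1.13318092e-03] 0.5000211955693896 2.15
```

View pics/w1.png

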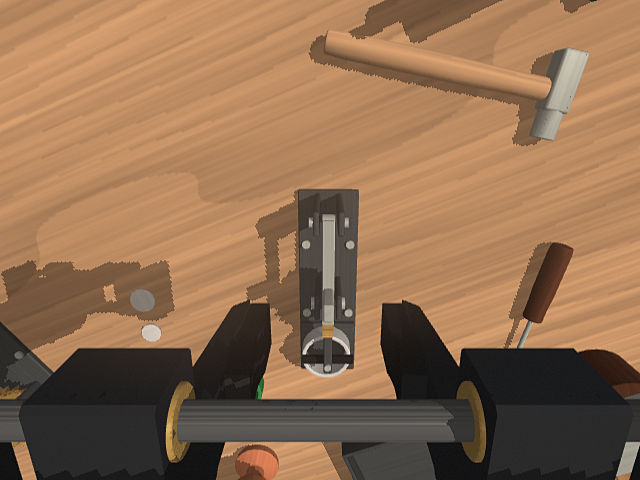

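The wrist view shows the clamp nearly aligned with the tool, with the tab near (328,300). I'll crop and measure.

```bash
python3 - <<'E'
import cv2,pickle
s,w=pickle.load(open("w1.pkl","rb"))
cv2.imwrite("pics/w1c.png",cv2.resize(w["frame"][185:385,285:375],None,fx=3,fy=3,interpolation=cv2.INTER_CUBIC)[:600])
E
```

```text
(no output)
```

View pics/w1c.png

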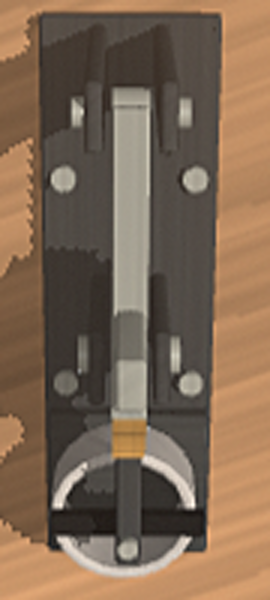

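```bash
python3 - <<'E'
from h import *
import pickle
s,w=pickle.load(open("w1.pkl","rb"))
Rt=R.from_quat(s["eef_rot"]).as_matrix();M=w["tool_from_camera"];U,_,V=np.linalg.svd(M[:3,:3])
o=s["tool_pos"]+Rt@M[:3,3];C=Rt@(U@V);print("cam",o,np.degrees(np.arctan2(*Rt[1::-1,1])))
f=lambda u,v,z:atz(w,(285+u/3,185+v/3),z,o=o,Rm=C)
def proj(P):
    c=C.T@(np.array(P)-o);K=w["mtx"];u=K@[c[0],-c[1],-c[2]];u=u[:2]/u[2];return (u-[285,185])*3
for z in (.102,.121,.14): print("proj tab",z,proj([.537,.238,z]))
ring=f(123,513,.04);print("ring",ring)
hb=f(131,95,.10);print("bar end",hb)
print("bar dir",f(131,95,.1)-f(131,300,.1))
a=f(38,15,.01);b=f(48,548,.01);c=f(220,15,.01);dd=f(206,548,.01)
for q in (b-a,dd-c): print(np.degrees(np.arctan2(q[1],q[0])))
print("tab top cand", f(131,388,.14),f(131,362,.14),f(131,415,.14), f(131,312,.102),f(131,360,.102))
E
```

```text
cam [0.36619232 0.30899378 0.47326785] 68.16338917622205
proj tab 0.102 [114.51827797 343.02432194]
proj tab 0.121 [114.19470819 370.15472767]
proj tab 0.14 [113.8400503  399.89178345]
ring [0.63732573 0.20090105 0.04      ]
bar end [0.46096928 0.27413679 0.1       ]
bar dir [-0.06449682  0.02567995  0.        ]
-22.01256381483044
-21.89151227809715
tab top cand [0.5351955  0.24427445 0.14      ] [0.52713829 0.2474825  0.14      ] [0.54369083 0.24089196 0.14      ] [0.52859669 0.24719494 0.102     ] [0.54480478 0.24074155 0.102     ]
```

{"method": "move_arm", "body": {"turn": [[0, 0, 0], [0, 0, 0], [0, 0, 0], [0, 0, 0], [0, 0, 0], [0, 0, 0], [0, 0, 0], [0, 0, 0], [0, 0, 0], [0, 0, 0]], "dp": [[-0.7, 0, 0], [-0.8, 0.04, 0], [-0.8, 0, 0.4], [-0.8, 0, 0.8], [-0.85, 0, 0.95], [0, 0, 1], [0, 0, 1], [0, 0, 1], [0, 0, 0], [0, 0, 0]], "jaw": [0, 0, 0, 0, 0, 0, 0, 0, 0, 0]}}

```text
clock: 3.03
tool_pos: [0.5364, 0.241, 0.1755]
eef_rot: [0.19, 0.982, -0.0, -0.001]
contact_force: [-0.7, 0.1, 0.1]
opening: 0.502
```

```bash
python3 - <<'E'
from h import *
import pickle,cv2
from plant import r
s=r.get_state();w=r.snapshot("wrist");p=r.snapshot("scene");t=r.snapshot("top");cv2.imwrite("pics/w2.png",w["frame"]);pickle.dump((s,w,p,t),open("w2.pkl","wb"))
a=cv2.resize(p["frame"][100:275,345:475],None,fx=3,fy=3,interpolation=cv2.INTER_CUBIC)
b=cv2.resize(t["frame"][100:275,130:260],None,fx=3,fy=3,interpolation=cv2.INTER_CUBIC)
cv2.imwrite("pics/s2.png",np.hstack([a,b]))
print(s["tool_pos"],s["eef_rot"],s["opening"],s["clock"])
E
```

```text
[0.53643934 0.24097146 0.17552602] [ 1.89585842e-01  9.81863685e-01 -3.32467823e-04 -8.95678590e-04] 0.5024927529183975 3.0333
```

View pics/w2.png

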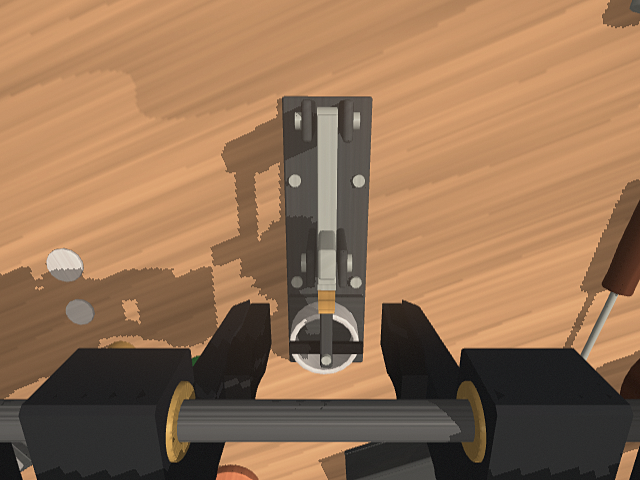

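View pics/s2.png

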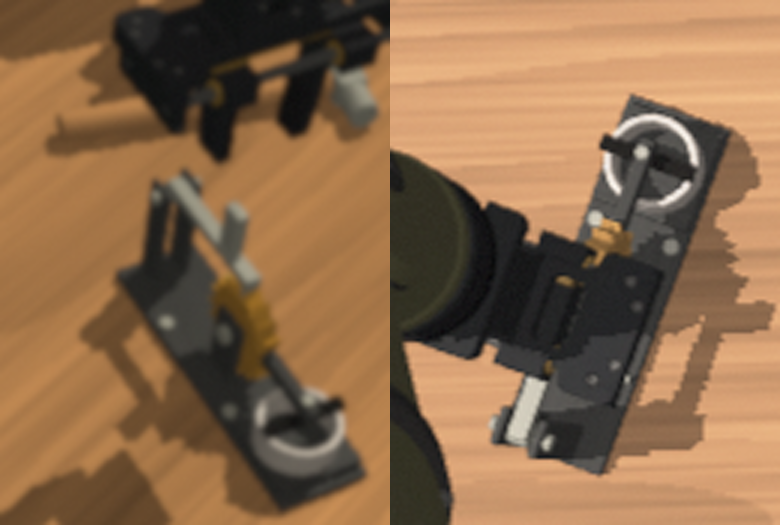

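```bash
python3 - <<'E'
from h import *
import pickle
s,w,S,T=pickle.load(open("w2.pkl","rb"))
Rt=R.from_quat(s["eef_rot"]).as_matrix();M=w["tool_from_camera"];U,_,V=np.linalg.svd(M[:3,:3])
def proj(P,o,C,K):
    c=C.T@(np.array(P)-o);u=K@[c[0],-c[1],-c[2]];return u[:2]/u[2]
o=s["tool_pos"]+Rt@M[:3,3];C=Rt@(U@V)
W=(o,C,w["mtx"]);SS=(np.array(S["origin"]),R.from_quat(S["orientation"]).as_matrix(),S["mtx"])
TT=(np.array(T["origin"]),R.from_quat(T["orientation"]).as_matrix(),T["mtx"])
tp=s["tool_pos"]
for n,P in dict(tcp=tp,tipL=tp+Rt@[0,.022,0],tipR=tp+Rt@[0,-.022,0],tabtop=[.536,.2405,.14],tabbot=[.536,.2405,.102]).items(): print(n,proj(P,*W),proj(P,*SS),(proj(P,*SS)-[345,100])*3,(proj(P,*TT)-[130,100])*3)
f=lambda u,v,z:atz(w,(u,v),z,o=o,Rm=C)
for uv in [(320,245),(327,265),(327,285)]: print(uv,f(*uv,.14))
print(f(325,337,.04))
E
python3 - <<'E'
import cv2,pickle
s,w,S,T=pickle.load(open("w2.pkl","rb"))
cv2.imwrite("pics/w2c.png",cv2.resize(w["frame"][190:340,240:410],None,fx=4,fy=4,interpolation=cv2.INTER_CUBIC))
E
```

```text
tcp [322.67026033 299.34445693] [426.59156839 155.56834418] [244.77470516 166.70503253] [132.64459628 300.97903075]
tipL [371.38267391 299.29835355] [436.2513979 152.2432232] [273.75419371 156.72966961] [ 94.81403347 287.10968394]
tipR [273.94148943 299.3905758 ] [416.82704666 158.92950246] [215.48113997 176.78850737] [170.50604264 314.85970001]
tabtop [321.92601983 268.89281488] [423.68129364 168.47895942] [236.04388093 205.43687827] [150.92298326 308.48569929]
tabbot [322.38515788 245.50760076] [421.0679776  181.52696343] [228.20393279 244.58089029] [168.11052389 315.13277271]
(320, 245) [0.52314923 0.24461455 0.14      ]
(327, 265) [0.53493747 0.24383477 0.14      ]
(327, 285) [0.54571408 0.23952352 0.14      ]
[0.6319805  0.20364455 0.04      ]
```

View pics/w2c.png

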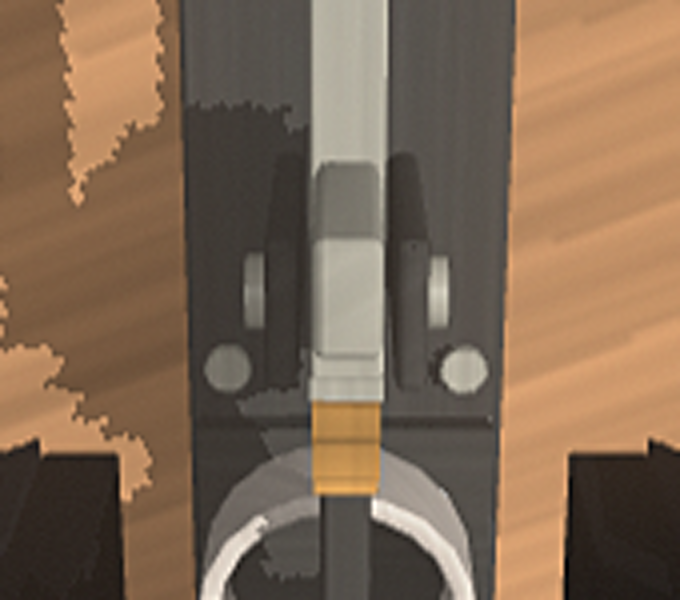

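The tab top is centred at wrist (327,264), and the finger inner edges are at columns 269 and 382 (middle 326). That puts the fingers laterally centred over the tab, so I descend.

{"method": "move_arm", "body": {"turn": [[0, 0, 0], [0, 0, 0], [0, 0, 0], [0, 0, 0], [0, 0, 0], [0, 0, 0], [0, 0, 0], [0, 0, 0]], "dp": [[0.05, 0, 0.5], [0, 0, 0.5], [0, 0, 0.5], [0, 0, 0.5], [0, 0, 0.4], [0, 0, 0.38], [0, 0, 0], [0, 0, 0]], "jaw": [0, 0, 0, 0, 0, 0, 0, 0]}}

```text
clock: 3.85
tool_pos: [0.5363, 0.241, 0.1063]
eef_rot: [0.19, 0.982, 0.0, 0.0]
contact_force: [-0.4, 0.1, 0.0]
opening: 0.497
```

```bash
python3 - <<'E'
from h import *
import pickle,cv2
from plant import r
s=r.get_state();w=r.snapshot("wrist");p=r.snapshot("scene")
a=cv2.resize(p["frame"][120:275,365:475],None,fx=3.5,fy=3.5,interpolation=cv2.INTER_CUBIC)[:525]
b=cv2.resize(w["frame"][190:365,260:400],None,fx=3,fy=3,interpolation=cv2.INTER_CUBIC)[:525]
a=a[:525,:385];b=cv2.copyMakeBorder(b,0,a.shape[0]-b.shape[0],0,0,cv2.BORDER_CONSTANT) if a.shape[0]>=b.shape[0] else b[:a.shape[0]]
cv2.imwrite("pics/s3.png",np.hstack([a,b]))
print(s["tool_pos"],s["eef_rot"],s["opening"],s["contact_force"],s["clock"])
E
```

```text
[0.53633352 0.24095321 0.10629353] [1.90368045e-01 9.81712788e-01 7.83059114e-05 6.47017260e-05] 0.4973109465345245 [-0.44571923  0.05309098  0.03929166] 3.85
```

View pics/s3.png

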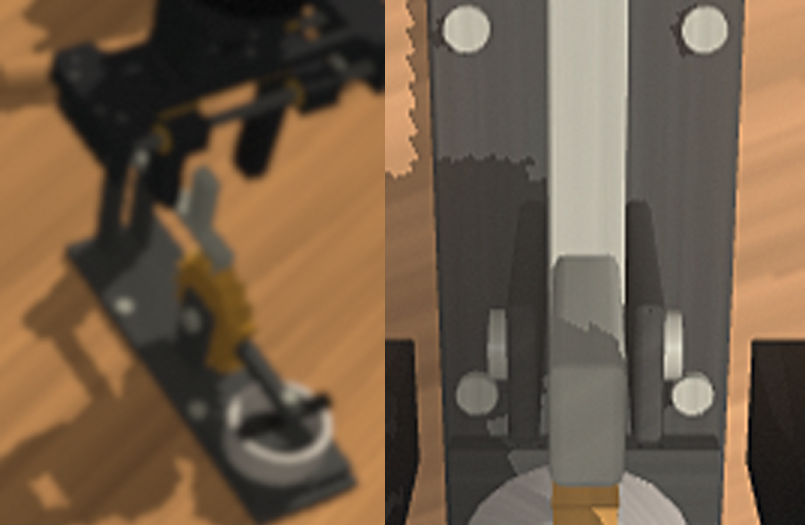

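{"method": "move_arm", "body": {"turn": [[0, 0, 0], [0, 0, 0], [0, 0, 0], [0, 0, 0], [0, 0, 0], [0, 0, 0], [0, 0, 0], [0, 0, 0]], "dp": [[0, 0.03, 0], [0, 0, 0], [0, 0, 0], [0, 0, 0], [0, 0, 0], [0, 0, 0], [0, 0, 0], [0, 0, 0]], "jaw": [0.4, 0.7, 0.85, 1, 1, 1, 1, 1], "newtons": 25}}

```text
clock: 4.62
tool_pos: [0.5365, 0.2416, 0.1061]
eef_rot: [0.19, 0.982, 0.0, 0.0]
contact_force: [-0.7, -0.2, 0.7]
opening: 0.109
```

Opening is 9.6 mm, so the tab is pinched. I lift along the hinge arc with matching tilt.

{"method": "move_arm", "body": {"turn": [[0, -0.0074, 0], [0, -0.0074, 0], [0, -0.0074, 0], [0, -0.0074, 0], [0, 0, 0], [0, 0, 0]], "dp": [[0.03, 0, -0.135], [0.03, 0, -0.135], [0.03, 0, -0.135], [0.03, 0, -0.135], [0, 0, 0], [0, 0, 0]], "jaw": [1, 1, 1, 1, 1, 1]}}

```text
clock: 5.12
tool_pos: [0.5325, 0.2432, 0.1194]
eef_rot: [0.189, 0.978, -0.018, 0.091]
contact_force: [0.3, -0.6, -2.5]
opening: 0.104
```

```bash
cat > look.py <<'E'
from h import *
import cv2,sys
from plant import r
n=sys.argv[1];s=r.get_state();w=r.snapshot("wrist");p=r.snapshot("scene")
a=cv2.resize(p["frame"][120:275,365:475],None,fx=3.4,fy=3.4,interpolation=cv2.INTER_CUBIC)
b=cv2.resize(w["frame"],(0,0),fx=.62,fy=.62,interpolation=cv2.INTER_AREA)
b=cv2.copyMakeBorder(b,0,a.shape[0]-b.shape[0],0,0,cv2.BORDER_CONSTANT)
cv2.imwrite(f"pics/{n}.png",np.hstack([a,b]))
print(s["tool_pos"],s["eef_rot"],s["opening"],s["contact_force"],s["clock"])
E
python3 look.py s4
```

```text
[0.53250782 0.24316935 0.11935517] [ 0.18906454  0.97756162 -0.01796857  0.09113185] 0.10367492720794425 [ 0.25471179 -0.55218482 -2.48685412] 5.1167
```

View pics/s4.png

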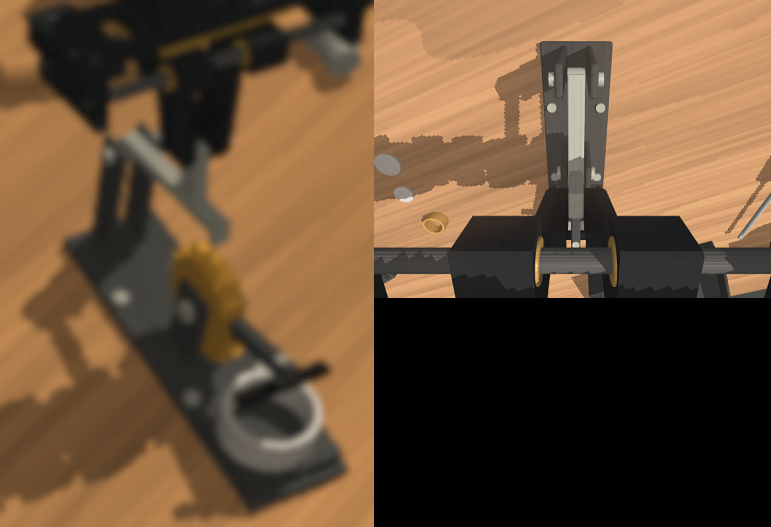

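The pawl is lifted clear of the wheel and the arm is starting to rise off the ring (arm bar at crop (290,370)). I hold about 2.5 s.

{"method": "move_arm", "body": {"turn": [[0, 0, 0], [0, 0, 0], [0, 0, 0], [0, 0, 0], [0, 0, 0], [0, 0, 0], [0, 0, 0], [0, 0, 0], [0, 0, 0], [0, 0, 0]], "dp": [[0, 0, 0], [0, 0, 0], [0, 0, 0], [0, 0, 0], [0, 0, 0], [0, 0, 0], [0, 0, 0], [0, 0, 0], [0, 0, 0], [0, 0, 0]], "jaw": [1, 1, 1, 1, 1, 1, 1, 1, 1, 1]}}

```text
clock: 6.05
tool_pos: [0.5326, 0.2431, 0.1192]
eef_rot: [0.189, 0.977, -0.018, 0.091]
contact_force: [-0.2, 1.4, -2.8]
opening: 0.111
```

{"method": "move_arm", "body": {"turn": [[0, 0, 0], [0, 0, 0], [0, 0, 0], [0, 0, 0], [0, 0, 0], [0, 0, 0], [0, 0, 0], [0, 0, 0], [0, 0, 0], [0, 0, 0]], "dp": [[0, 0, 0], [0, 0, 0], [0, 0, 0], [0, 0, 0], [0, 0, 0], [0, 0, 0], [0, 0, 0], [0, 0, 0], [0, 0, 0], [0, 0, 0]], "jaw": [1, 1, 1, 1, 1, 1, 1, 1, 1, 1]}}

```text
clock: 6.88
tool_pos: [0.5327, 0.2431, 0.1192]
eef_rot: [0.19, 0.977, -0.018, 0.091]
contact_force: [-1.4, 2.8, -4.2]
opening: 0.108
```

{"method": "move_arm", "body": {"turn": [[0, 0, 0], [0, 0, 0], [0, 0, 0], [0, 0, 0], [0, 0, 0], [0, 0, 0], [0, 0, 0], [0, 0, 0], [0, 0, 0], [0, 0, 0]], "dp": [[0, 0, 0], [0, 0, 0], [0, 0, 0], [0, 0, 0], [0, 0, 0], [0, 0, 0], [0, 0, 0], [0, 0, 0], [0, 0, 0], [0, 0, 0]], "jaw": [1, 1, 1, 1, 1, 1, 1, 1, 1, 1]}}

```text
clock: 7.72
tool_pos: [0.5327, 0.2431, 0.1192]
eef_rot: [0.19, 0.977, -0.018, 0.091]
contact_force: [-1.8, 1.7, -4.7]
opening: 0.11
```

```bash
python3 look.py s5
```

```text
[0.53266464 0.2430569  0.11922959] [ 0.18957382  0.97747982 -0.01766638  0.09101021] 0.11041566478985762 [-1.7927662   1.73370385 -4.67138917] 7.7167
```

View pics/s5.png

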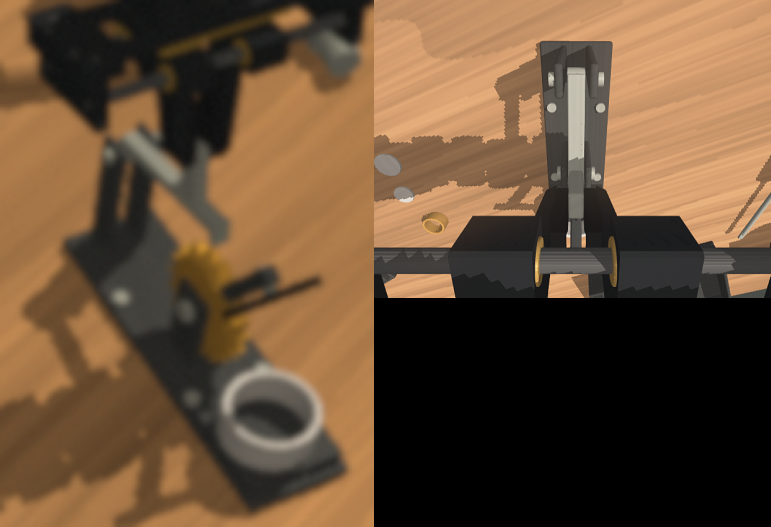

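The arm stands high, with its crossbar near (270,295). I wait a little longer to confirm it has stopped.

{"method": "move_arm", "body": {"turn": [[0, 0, 0], [0, 0, 0], [0, 0, 0], [0, 0, 0], [0, 0, 0], [0, 0, 0], [0, 0, 0], [0, 0, 0], [0, 0, 0], [0, 0, 0]], "dp": [[0, 0, 0], [0, 0, 0], [0, 0, 0], [0, 0, 0], [0, 0, 0], [0, 0, 0], [0, 0, 0], [0, 0, 0], [0, 0, 0], [0, 0, 0]], "jaw": [1, 1, 1, 1, 1, 1, 1, 1, 1, 1]}}

```text
clock: 8.65
tool_pos: [0.5327, 0.243, 0.1192]
eef_rot: [0.19, 0.977, -0.018, 0.091]
contact_force: [-3.0, 2.3, -5.2]
opening: 0.109
```

```bash
python3 look.py s6; python3 -c "
import cv2,numpy as np
d=cv2.absdiff(cv2.imread('pics/s5.png'),cv2.imread('pics/s6.png'))[:,:374].max(2);print(d.max(),(d>15).sum())"
```

```text
[0.5326925  0.24302252 0.11923782] [ 0.18959809  0.97747258 -0.01767417  0.09103596] 0.1087510602956981 [-3.02557861  2.31041752 -5.20763045] 8.65
9 0
```

No change in 0.9 s, so the arm is at rest. I lower the pawl along the same arc, then release.

{"method": "move_arm", "body": {"turn": [[0, 0.0074, 0], [0, 0.0074, 0], [0, 0.0074, 0], [0, 0.0074, 0], [0, 0, 0], [0, 0, 0], [0, 0, 0]], "dp": [[-0.03, 0, 0.135], [-0.03, 0, 0.135], [-0.03, 0, 0.135], [-0.03, 0, 0.125], [0, 0, 0], [0, 0, 0], [0, 0, 0]], "jaw": [1, 1, 1, 1, 1, 1, 1]}}

```text
clock: 9.33
tool_pos: [0.5363, 0.2415, 0.1066]
eef_rot: [0.191, 0.982, 0.0, -0.001]
contact_force: [-4.6, 3.5, -2.5]
opening: 0.106
```

{"method": "move_arm", "body": {"turn": [[0, 0, 0], [0, 0, 0], [0, 0, 0], [0, 0, 0], [0, 0, 0], [0, 0, 0]], "dp": [[0, 0, 0], [0, 0, 0], [0, 0, 0], [0, 0, 0], [0, 0, 0], [0, 0, 0]], "jaw": [0.6, 0.4, 0.2, 0, 0, 0]}}

```text
clock: 9.83
tool_pos: [0.5375, 0.2411, 0.1067]
eef_rot: [0.191, 0.982, 0.0, 0.0]
contact_force: [-0.6, 0.3, 0.6]
opening: 0.497
```

```bash
python3 look.py s7
```

```text
[0.53750244 0.2410548  0.10671789] [1.90611253e-01 9.81665507e-01 3.76449936e-05 4.24892368e-04] 0.4972123276867797 [-0.64695282  0.25930029  0.58201159] 9.8333
```

View pics/s7.png

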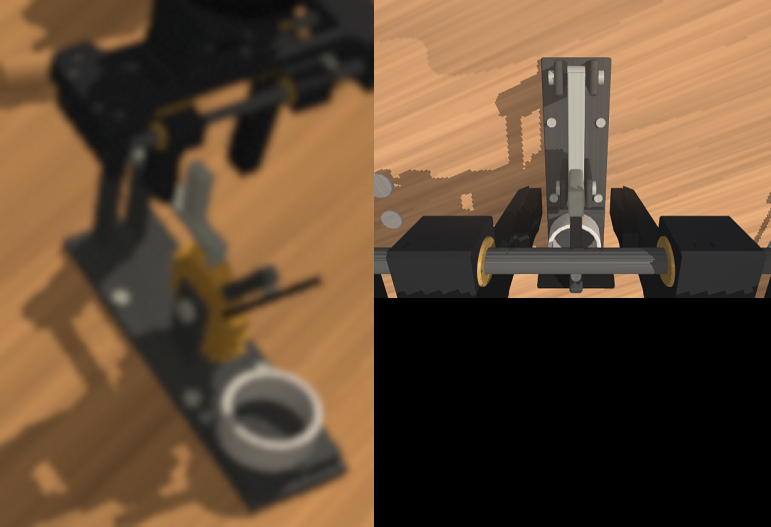

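The pawl is down on the wheel, the arm is back and the fingers are clear of the tab. I withdraw straight up, then back.

{"method": "move_arm", "body": {"turn": [[0, 0, 0], [0, 0, 0], [0, 0, 0], [0, 0, 0], [0, 0, 0], [0, 0, 0], [0, 0, 0], [0, 0, 0], [0, 0, 0], [0, 0, 0]], "dp": [[0, 0, -0.4], [0, 0, -0.7], [0, 0, -0.8], [0, 0, -0.8], [0, 0, -0.8], [0, 0, -0.8], [0, 0, -0.8], [0, 0, -0.8], [0.6, 0, -0.4], [0.8, 0, 0]], "jaw": [0, 0, 0, 0, 0, 0, 0, 0, 0, 0]}}

```text
clock: 10.77
tool_pos: [0.5072, 0.2542, 0.2674]
eef_rot: [0.192, 0.981, 0.002, 0.003]
contact_force: [0.0, 0.5, 0.2]
opening: 0.496
```

{"method": "move_arm", "body": {"turn": [[0, 0, 0], [0, 0, 0], [0, 0, 0], [0, 0, 0], [0, 0, 0]], "dp": [[0.8, 0.4, 0], [0.8, 0.4, 0], [0.4, 0.4, 0], [0, 0, 0], [0, 0, 0]], "jaw": [0, 0, 0, 0, 0]}}

```text
clock: 11.18
tool_pos: [0.4694, 0.3012, 0.2646]
eef_rot: [0.19, 0.982, 0.0, 0.0]
contact_force: [0.8, -0.5, 0.2]
opening: 0.501
```

```bash
python3 - <<'E'
from h import *
import pickle,cv2
from plant import r
d=pickle.load(open("d0.pkl","rb"))
s=r.get_state();p=r.snapshot("scene");t=r.snapshot("top")
f=lambda im:cv2.resize(im[150:275,375:475],None,fx=4,fy=4,interpolation=cv2.INTER_CUBIC)
cv2.imwrite("pics/fin.png",np.hstack([f(d["scene"]["frame"]),f(p["frame"])]));cv2.imwrite("pics/topf.png",t["frame"])
D=cv2.absdiff(d["scene"]["frame"],p["frame"]).max(2);print("ingot clamp diff",(D[290:405,215:355]>25).sum())
# arm foot in clamp mid-plane
ax=np.array([np.cos(np.radians(-22)),np.sin(np.radians(-22)),0]);n=np.array([-ax[1],ax[0],0]);P0=np.array([.536,.2395,.121])
pickle.dump(p,open("pf.pkl","wb"));print(s["tool_pos"],s["clock"],s["contact_force"])
E
```

```text
ingot clamp diff 2483
[0.46936714 0.30116976 0.2646162 ] 11.1833 [ 0.8303926  -0.49941879  0.23428733]
```

View pics/fin.png

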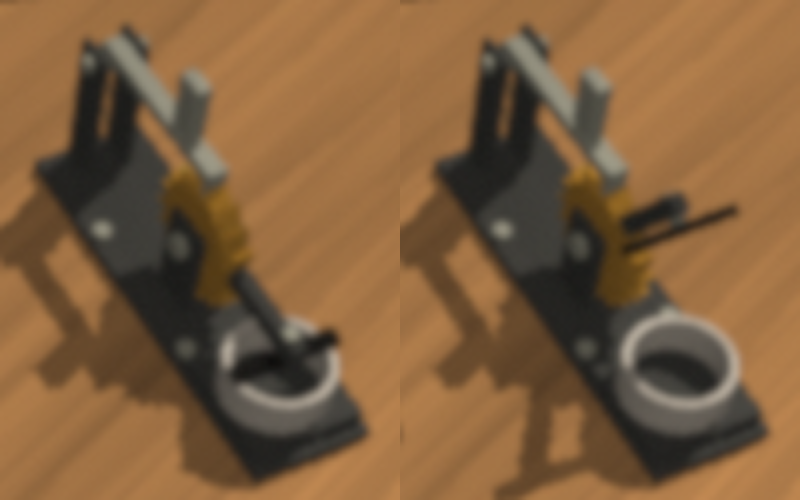

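View pics/topf.png

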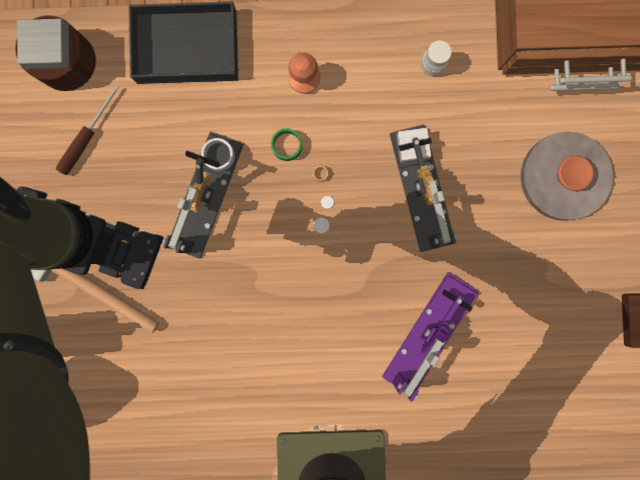

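```bash
python3 - <<'E'
from h import *
import pickle
p=pickle.load(open("pf.pkl","rb"))
ax=np.array([np.cos(np.radians(-22)),np.sin(np.radians(-22)),0]);n=np.array([-ax[1],ax[0],0]);P0=np.array([.536,.2395,.121])
def pl(u,v):
    o,d=ray(p,(375+u/4,150+v/4));X=o+d*(n@(P0-o))/(n@d)-P0;return np.round([X@ax*1e3,X[2]*1e3+121],1)
print("arm end before",pl(291,335),"after",pl(275,203),"wheel mid",pl(205,235))
E
```

```text
arm end before [115.5  62.7] after [ 80.3 126.2] wheel mid [35.2 53.9]
```

The measured swing is about 52–58° (≈0.9–1.0 rad), and the arm has stopped moving. Handing in.

```bash
python3 -c "
from plant import r
print(r.finish_job())"
```

```text
the job is handed in; nothing more can be done
None
```

The ring clamp is open, and I handed the job in at about 11.2 s of the 29 s allowed; no verdict is reported. I pinched the pawl tab, lifted it about 13 mm along its hinge arc and held it about 3.5 s. Once the arm stood still, I lowered the pawl onto the wheel, let go and backed the gripper away.

**Last checks:**
- **Clamp arm:** it looked identical in two views 0.9 s apart. I estimate a swing of about 52–58° (0.9–1.0 rad) from the scene camera, a rough figure whose lower end is close to the 0.85 rad limit.
- **Pawl and ring:** in the scene view both look unchanged from the start, with the ring upright on its block. I judged this by eye only.
- **Ingot clamp:** it looks shut and unchanged in the top view. My pixel comparison of it in the scene view did show a difference (2483 pixels). I put that down to the robot's shadow now falling there, but did not confirm it.
- **Touching:** the contact force after backing away was about 1 N, which is sensor noise.

**Disagreement:** the wrist camera placed the tab about 5 mm to one side of where the top and scene cameras did. I centred the grasp on the fingers as seen in the wrist image.

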